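Feed a slide carton through the guarded UV tunnel with a push stick

ROBOT

A 6-joint arm with a two-finger parallel gripper is mounted at the origin on a cart in front of the work surface, level with it; the furniture and walls round the work are solid. World frame = base frame: x ahead of the robot, y to its left, z up, the work surface at z = 0. Lengths are in mm, angles in rad, forces in N, time in s.
With the tool pointing down it reaches from about 275 to 750 mm from the base axis. Payload 10.2 kg.
Tool frame: the origin (TCP) lies at the very end of the fingers, on their centre line; the grasp point (between the pads) lies 19 mm behind it; z points along the fingers, y is the line along which they close (so a half turn about z gives the same grasp; the last joint's range is limited). The gripper opens to 85 mm and grips with 20 to 120 N. Pads are 22 mm wide; open, the fingers measure 114 mm over their backs; the gripper's body (76 mm by 85 mm) begins 54 mm behind the grasp point. The pads swing forward as they close: fully open they stand 13 mm farther back than shut.
Start: joints at [-1.487, 0.313, 1.498, -0, 1.331, -0.223], TCP at [158.542, -500.495, 231.294] pointing down, gripper open.
Joint ranges: [-2.94, 2.94], [-0.97, 2.17], [0.19, 2.56], [-1.23, 4.37], [0.02, 3.11], [-2.88, 2.88]. Speed limits (rad/s): [2.39, 2.39, 3.01, 3.14, 3.14, 3.14].

INTERFACE

Orientations are given as a unit quaternion [w, x, y, z].
In Python, from rig import telemetry, optics, ctrl gives the robot as it stands.
- The arm moves only by the tool servo_tool, never from a script. Its argument "deltas" is a list of rows, each a list of 3 entries, a list of its own where there are three numbers: the shift along the tool's x, y, z in units of 20 cm (1.0 is 20 cm), then the turn, a rotation vector about the tool's x, y, z in units of 90 degrees (1.0 is 90 degrees), then the opening, from 0 (shut) to 1 (fully open). A call has 1 to 8 rows; each row shifts and turns the commanded pose from where the row before left it, along the tool's axes as they then stand; what a row does not reach is not made up. A row lasts 1/10 s, in which the tool goes at most 50 mm and 8.59 degrees, less where a joint would pass 70% of its speed; a pose out of reach is approached as far as the arm can. A call with a number of a shift or a turn outside -1 to 1 is refused whole. A call with a gripper value outside its range is refused whole. The fingers move at their own pace and stop on an object; "squeeze" is the grip in N (left out, the last holds). Time passes only in rows, so rows that do not move let the fingers close. It gives the time, the measured TCP pose, the force, the opening and the grip force at its end, in the units of the state.
- telemetry.sense(): the state, without advancing time (a new reading comes with each control period).
- optics.capture(name): name is "side" or "top"; returns the picture (384x512x3 uint8, blue, green, red); there is no depth.
- optics.camera_model(name): a dict with "vfov" (degrees; the focal length in pixels is half the picture's height over the tangent of half this angle, whatever the lens; pixels are square), "cx", "cy" (the principal point, pixels), "dist" ([k1, k2, p1, p2, k3] as OpenCV has them; the pictures are not rectified), "R" (3x3) and "t" (3): a world point X has camera coordinates R X + t. Camera axes: x right, y down, z forward; pixel columns grow to the right and rows downward; lengths in mm; the calibration is good to about 2 mm. A picture is of the moment at which its call begins. camera_model takes no time and is no camera call.
- ctrl.finish_job(): hands the job in; it is judged then, once.
The state is a dict: "time_s": time; "joints": joint angles; "dq": joint speeds; "tau": joint torques, N m; "eef_pos": TCP position; "ee_rot": TCP orientation; "force": force on the tool from outside, world axes, zero at the start; "wrist_torque": the same for the moment, N m; "grip_width": opening from 0.0 (shut) to 1.0 (fully open); "grip_force": force on a finger pad.
Only numpy, scipy, OpenCV 4.12 (cv2) and the standard library are available. Lean on these libraries where they do the work, as an engineer would, in place of code of your own. Each camera call takes 0.05 s, during which the arm holds its last target. There are 200 camera calls.

TASK

Lay the slide carton flat and lengthways on the infeed bed of the UV tunnel (the left end, without an end stop) and let go of it. With the wooden push stick, held by its handle, push it in under the low guard and right through until the whole carton has come out on the outfeed bed, fingers never touching it under the guard. Then draw the stick out, stand it on its shoe on the bench clear of the machine and let go, leaving the dish, jar, dropper bottle and capillary box undisturbed.

Things in the scene. Friction and masses are not known exactly. Their poses are not given: they have to be found in the camera images.
- uv_tunnel: UV tunnel, fixed: a white hood (the guard) over an aluminium bed. Origin on the bench under the hood's middle, z up; the lane runs along its y, fed towards -y (robot's right); x crosses it. Bed top 8 mm above the bench, 90 mm wide, y = +140 (infeed end) to -173 mm. Hood y and x = -45 to +45 mm, top 88 mm above the bench; opening below it 63 mm wide, 34 mm high (bed to 42 mm above the bench).
- infeed_middle (a point): Middle of the infeed bed's top face, 93 mm from the hood's middle, axes as the tunnel's. Two curbs, 6 mm high and 6 mm wide, flank it: 76 mm apart inside at the open end, converging to 63 mm at the hood.
- outfeed_middle (a point): Middle of the outfeed bed's top face, 105 mm past the hood's middle, axes as the tunnel's. Parallel curbs 64 mm apart, 6 mm high; an end stop, 14 mm above the bed, has its face at the tunnel's y = -165 mm.
- carton_middle (a point): Centre of the carton of microscope slides: a closed flat white and blue box 52 (its x) x 78 (its y, long) x 24 mm (its z, up), about 0.12 kg, loose, lying flat on the bench at any yaw. This point is 12 mm above its underside.
- stick_handle (a point): Grip point of the push stick, a loose light-wood tool (0.16 kg) standing on its flat shoe: in the upright handle, 65 mm above the underside. x points along the shoe to the toe, z up. Handle 44 mm long (x), 18 mm thick (y: grip across this), 12 to 95 mm above the underside (top 14 mm is 52 mm long). Shoe 40 mm wide, 12 mm thick, from 25 mm behind to 165 mm ahead; last 14 mm at the toe 20 mm high.
- stick_toe (a point): Middle of the stick's toe face (the pushing face, 40 mm wide, 20 mm high): 165 mm ahead of the handle's middle, 10 mm above the underside. Axes as the stick's.
- push_stick: The whole push stick; origin on its underside below the handle, axes as stick_handle.
- carton: The whole carton; origin at the centre of its underside, axes as carton_middle.
- dish_middle (a point): Centre of a closed petri dish, 62 mm diameter, 16 mm high; a loose bystander.
- cotton_jar: White jar with lid, 68 mm diameter, 98 mm high, loose bystander; origin at the centre of its underside.
- dropper: Small dropper bottle, 27 mm diameter, 63 mm high, loose bystander; origin at the centre of its underside.
- capillaries: Flat narrow box, 30 x 84 x 22 mm, loose bystander, not to be fed; origin at the centre of its underside. Fixed tall equipment (microscope, bottles, canister, up to about 0.4 m) stands along the back, more than 0.64 m ahead of the robot: pass in front of it.

How it is judged (in metres and radians):
On the way, in this order (a step that is already met when the one before it is completed fails the run):
1. the carton lies flat in the infeed lane, released (y of carton_middle in the frame of uv_tunnel between 0.04 and 0.15 m and x of carton_middle in the frame of uv_tunnel between -0.016 and 0.016 m and z of carton_middle in the frame of uv_tunnel between 0.013 and 0.028 m and angle between the y axis of carton and the y axis of uv_tunnel, either way round below 0.25 rad and contact force between the fingers and carton below 0.1 N), for 0.2 s.
2. the stick pushes the carton under the guard (y of carton_middle in the frame of uv_tunnel between -0.04 and 0.04 m and x of carton_middle in the frame of uv_tunnel between -0.016 and 0.016 m and z of carton_middle in the frame of uv_tunnel between 0.013 and 0.028 m and contact force between push_stick and carton above 0.05 N), for 0.05 s.
At the end, for the whole second after the job is handed in: The carton lies flat and lengthways (within 0.2 rad) and at rest between the outfeed curbs, wholly out from under the guard (centre 86 to 160 mm past the hood's middle); the push stick stands released and upright on its shoe on the bench, touching neither machine nor carton (y of carton_middle in the frame of uv_tunnel between -0.16 and -0.086 m and x of carton_middle in the frame of uv_tunnel between -0.016 and 0.016 m and z of carton_middle in the frame of uv_tunnel between 0.013 and 0.028 m and angle between each of carton, push_stick's own z axis and vertical below 0.1 rad and angle between the y axis of carton and the y axis of uv_tunnel, either way round below 0.2 rad and linear speed of each of carton, push_stick below 0.02 m/s and height (world z) of push_stick below 0.006 m and contact force between push_stick and uv_tunnel below 0.05 N and contact force between push_stick and carton below 0.05 N and contact force between the fingers and push_stick below 0.1 N).
It fails at once if the fingers touch the carton while it is under the guard (y of carton_middle in the frame of uv_tunnel between -0.075 and 0.04 m and z of carton_middle in the frame of uv_tunnel below 0.04 m and contact force between the fingers and carton above 0.5 N).
It fails at once if a bystander (petri dish, cotton jar, dropper bottle, capillary box) is shifted by more than 30 mm (distance of any of dish_middle, cotton_jar, dropper, capillaries from where it was at the start of the episode above 0.03 m).
It also fails if it takes over 72 s, if anything falls off the work surface, if the arm or the gripper's body presses on something with over 40 N, if the wrist force passes 120 N, or if a joint passes its speed limit or range.

## Working session

There is one attempt and no reset: what is moved stays moved. The work goes in short steps, Python scripts to look and compute and a tool call to move; the robot and the scene stay as the last step left them, time stands still between calls to the robot, and variables do not carry over. Pictures are saved under pics/ and viewed, at most 10 in all, crops included, and the job is handed in when it is done.

Besides the shell and the picture viewer there is one more tool, called after ">>>" as name([rows], argument=value, ...), one row to a line, values as JSON. servo_tool: Moves the arm, as the interface text tells. Its arguments: {"type":"object","properties":{"deltas":{"type":"array"},"squeeze":{"type":"number"}},"required":["deltas"]}

```bash
mkdir -p pics; ls; python3 - <<'E'
from rig import telemetry, optics
import cv2,numpy as np
for n in("top","side"):
    im=optics.capture(n); cv2.imwrite(f"pics/{n}0.png",im)
    m=optics.camera_model(n); print(n,{k:np.round(v,4).tolist() for k,v in m.items()})
s=telemetry.sense(); print(s)
E
```

```text
pics
top {'vfov': 54.5179, 'cx': 247.9807, 'cy': 188.6202, 'dist': [-0.094, 0.0, 0.0, 0.0, 0.0], 'R': [[0.0049, -1.0, 0.0062], [-0.9834, -0.0059, -0.1816], [0.1816, -0.0052, -0.9834]], 't': [-51.3894, 563.8586, 1088.6925]}
side {'vfov': 45.9418, 'cx': 249.718, 'cy': 194.1599, 'dist': [-0.0648, 0.0, 0.0, 0.0, 0.0], 'R': [[-0.6839, -0.7294, -0.0144], [-0.3111, 0.3094, -0.8986], [0.6599, -0.6101, -0.4386]], 't': [335.7492, 240.3583, 833.7861]}
{'time_s': 0.1, 'joints': array([-1.48743596e+00,  3.13429429e-01,  1.49835733e+00,  2.30930671e-05,
        1.33104084e+00, -2.23362191e-01]), 'dq': array([ 9.81023053e-04, -8.18817467e-04, -1.99369709e-03, -7.91129542e-04,
        1.15091849e-03, -4.27848985e-05]), 'tau': array([ 3.07087525e-03, -4.12903082e+01, -2.60146344e+01, -1.55212056e-04,
        3.02514694e-03, -1.86767227e-05]), 'eef_pos': array([ 158.50903476, -500.25178171,  230.7756336 ]), 'ee_rot': array([-6.15176894e-04,  9.88263422e-01,  1.52758070e-01,  5.43755152e-05]), 'force': array([-0.07040203,  0.72203342,  0.27820654]), 'wrist_torque': array([0.02732943, 0.00494692, 0.0047313 ]), 'grip_force': 0.0, 'grip_width': 1.0001006017528848}
```

View pics/top0.png

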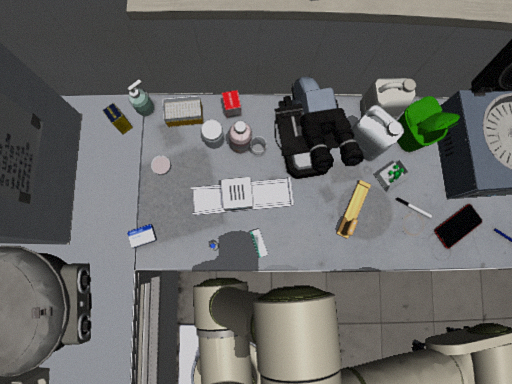

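View pics/side0.png

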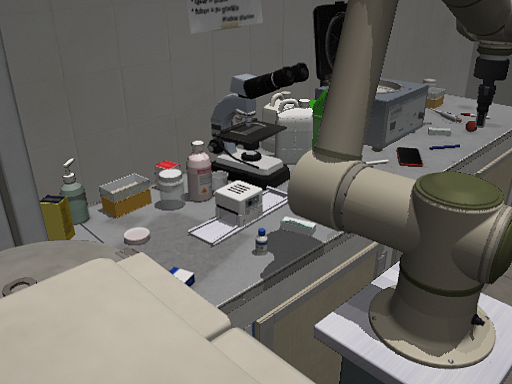

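The top view shows the tunnel hood at (237,192), with the bed spanning columns 191–293. The carton is at (142,236), the stick at (353,208) with its toe probably up-right, the dropper at (214,244), the capillary box at (258,242), the dish at (161,165) and the jar at (212,131). In the side view the hood is at (239,200) and the carton is at (182,276), partly hidden.

```bash
cat >h.py <<'E'
import cv2,numpy as np
from rig import optics,telemetry
def K(m):
    f=192/np.tan(np.radians(m["vfov"]/2)); return np.array([[f,0,m["cx"]],[0,f,m["cy"]],[0,0,1]])
def ray(n,uv,z):
    m=optics.camera_model(n);R=np.array(m["R"]);t=np.array(m["t"])
    p=cv2.undistortPoints(np.array(uv,float).reshape(-1,1,2),K(m),np.array(m["dist"],float))[:,0]
    d=np.c_[p,np.ones(len(p))]@R; c=-R.T@t
    return c+d*((z-c[2])/d[:,2])[:,None]
def proj(n,X):
    m=optics.camera_model(n)
    return cv2.projectPoints(np.array(X,float).reshape(-1,1,3),cv2.Rodrigues(np.array(m["R"]))[0],np.array(m["t"],float),K(m),np.array(m["dist"],float))[0][:,0]
E
python3 - <<'E'
from h import *
im=cv2.imread("pics/top0.png")
a=cv2.resize(im[165:275,120:310],None,fx=4.2,fy=4.2,interpolation=cv2.INTER_CUBIC)
cv2.imwrite("pics/a.png",a)
b=cv2.resize(im[170:250,320:400],None,fx=7,fy=7,interpolation=cv2.INTER_CUBIC)
cv2.imwrite("pics/b.png",b)
print(ray("top",[[237,192]],88),ray("top",[[142,236]],24),ray("top",[[191,201],[293,192]],8),ray("top",[[353,208],[365,183],[345,237]],12))
E
```

```text
[[547.08472827 -15.71589541  88.        ]] [[418.56134248 277.96491429  24.        ]] [[ 531.28828771  131.58352889    8.        ]
 [ 562.14199211 -191.83287732    8.        ]] [[ 511.02481344 -381.65170992   12.        ]
 [ 592.11215289 -424.63565244   12.        ]
 [ 419.58284049 -352.42063335   12.        ]]
```

View pics/a.png

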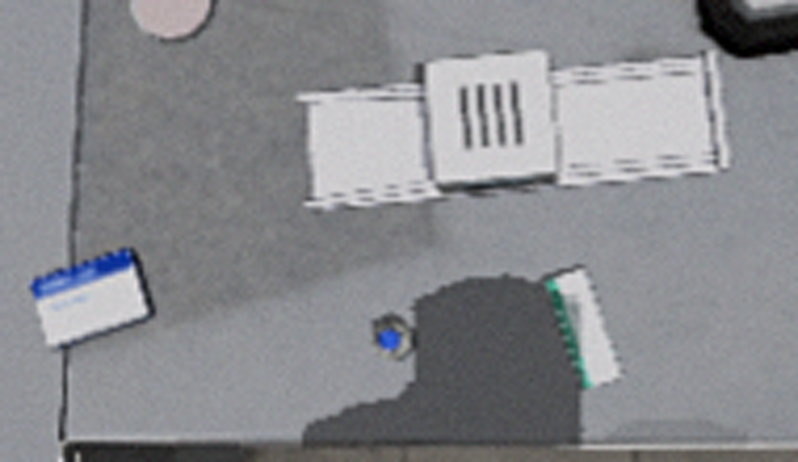

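View pics/b.png

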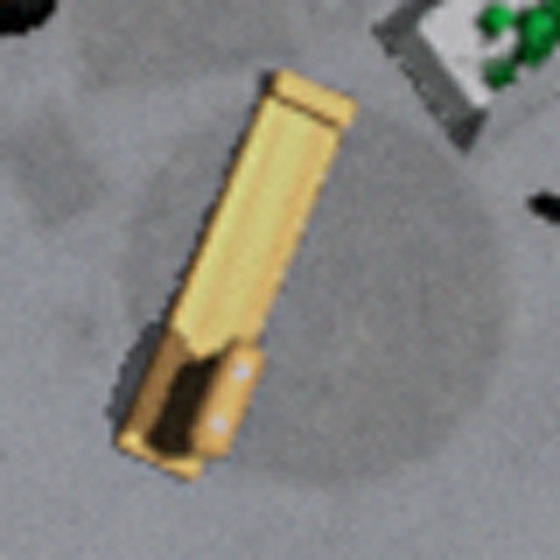

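Crop a (4.2x) shows the carton top corners near (33,290), (131,250), (150,313) and (52,347), with the blue edge far from the robot. The hood top runs from (424,64) to (555,178), and the bed ends are at x≈311 and x≈722. Crop b (7x) shows the stick toe corners at (278,70) and (356,102), the heel at (118,440) and (193,478), and the handle top centred near (228,400).

```bash
python3 - <<'E'
from h import *
im=cv2.imread("pics/top0.png");np.set_printoptions(precision=1,suppress=True)
A=lambda P:(np.array(P)+.5)/4.2-.5+[120,165]
B=lambda P:(np.array(P)+.5)/7-.5+[320,170]
def show(n,P,z):
    X=ray("top",P,z)[:,:2]; print(n,X.tolist() and X.round(1).tolist(),"mid",X.mean(0),"sides",np.linalg.norm(X-np.roll(X,-1,0),axis=1)); return X
c=show("carton",A([(33,290),(131,250),(150,313),(52,347)]),24)
print("yaw of long side",np.arctan2(*(c[0]-c[1]+c[3]-c[2])[::-1]))
h=show("hood",A([(424,64),(547,53),(556,176),(437,186)]),88)
b=show("bed",A([(306,96),(716,55),(726,166),(315,206)]),8)
d=b[0]-b[1]+b[3]-b[2];d2=h[0]-h[1]+h[3]-h[2]; print("lane dir",np.arctan2(d[1],d[0]),np.arctan2(d2[1],d2[0]))
t=show("toe",B([(278,70),(356,102)]),20); k=show("heel",B([(118,440),(193,478)]),12)
g=show("handle",B([(238,347),(265,350),(225,458),(193,445)]),95)
d=t.mean(0)-k.mean(0); print("stick yaw",np.arctan2(d[1],d[0]),np.linalg.norm(d)); d/=np.linalg.norm(d); print("handle from toe",t.mean(0)-165*d,"from heel",k.mean(0)+25*d)
# mask-based
hsv=cv2.cvtColor(im,cv2.COLOR_BGR2HSV)
def rect(mask,x0,y0,x1,y1,z,name):
    w=np.zeros_like(mask);w[y0:y1,x0:x1]=mask[y0:y1,x0:x1]
    cs,_=cv2.findContours(w,cv2.RETR_EXTERNAL,cv2.CHAIN_APPROX_NONE); q=max(cs,key=cv2.contourArea)
    bx=cv2.boxPoints(cv2.minAreaRect(q)); show(name,bx,z)
white=cv2.inRange(hsv,(0,0,165),(180,60,255));blue=cv2.inRange(hsv,(105,120,60),(130,255,255))
rect(white|blue,122,218,160,252,24,"carton mask")
rect(cv2.inRange(hsv,(12,60,60),(35,255,255)),325,172,380,245,12,"stick mask")
show("dropper",A([(392,340)]),60);show("caps",A([(548,282),(583,268),(620,376),(590,386)]),22);show("dish",A([(172,5)]),16);show("jar",[[212,130]],98)
E
```

```text
carton [[425.2, 324.0], [455.5, 252.2], [409.4, 235.9], [383.7, 307.5]] mid [418.4 279.9] sides [77.9 48.9 76.  44.6]
yaw of long side 1.9432431081516837
hood [[583.5, 33.5], [592.0, -53.6], [504.1, -60.2], [496.5, 22.9]] mid [544.  -14.3] sides [87.5 88.2 83.4 87.6]
bed [[574.9, 128.3], [608.6, -183.3], [523.1, -189.5], [491.1, 118.9]] mid [549.4 -31.4] sides [313.4  85.6 310.1  84.3]
lane dir 1.6764430430666113 1.6647206690981564
toe [[601.5, -404.0], [586.9, -439.5]] mid [ 594.2 -421.7] sides [38.5 38.5]
heel [[433.8, -325.8], [416.9, -359.1]] mid [ 425.4 -342.4] sides [37.4 37.4]
handle [[467.1, -357.7], [465.9, -369.1], [420.9, -350.3], [426.3, -337.0]] mid [ 445.  -353.5] sides [11.5 48.8 14.3 45.8]
stick yaw -0.43911263135168654 186.53502618623455
handle from toe [ 444.9 -351.6] from heel [ 448.  -353.1]
carton mask [[433.7, 328.9], [457.4, 253.0], [408.3, 235.8], [384.9, 311.1]] mid [421.1 282.2] sides [79.5 52.  78.9 52. ]
stick mask [[430.4, -323.3], [606.5, -404.4], [587.4, -450.0], [411.9, -367.7]] mid [ 509.  -386.3] sides [193.8  49.5 193.8  48. ]
dropper [[390.5, 54.6]] mid [390.5  54.6] sides [0.]
caps [[434.6, -55.7], [444.9, -81.3], [366.5, -108.3], [359.3, -86.5]] mid [401.3 -82.9] sides [27.7 82.9 23.  81.3]
dish [[643.5, 232.2]] mid [643.5 232.2] sides [0.]
jar [[735.6, 61.8]] mid [735.6  61.8] sides [0.]
```

```bash
cat >>h.py <<'E'
from scipy.spatial.transform import Rotation as Ro
def pose():
    s=telemetry.sense();q=np.array(s["ee_rot"]);M=Ro.from_quat(q[[1,2,3,0]]).as_matrix()
    return s,np.array(s["eef_pos"]),M
def plan(wps,o,start=None):
    """wps: (x,y,z,phi,n rows); prints rows in tool axes and units"""
    s,p,M=pose(); ph=np.arctan2(M[1,0],M[0,0]); 
    print("t",round(s["time_s"],2),"at",p.round(1),"phi",round(ph,4),"tilt",M[:2,2].round(4),"w",round(s["grip_width"],3),"gf",round(s["grip_force"],1))
    if start: p,ph=np.array(start[:3],float),start[3]
    rows=[]
    for x,y,z,f,n in wps:
        for k in range(n):
            m=n-k; d=(np.array([x,y,z])-p)/m; df=((f-ph+np.pi)%(2*np.pi)-np.pi)/m
            sh=np.array([d[0]*np.cos(ph)+d[1]*np.sin(ph),d[0]*np.sin(ph)-d[1]*np.cos(ph),-d[2]])
            a=(sh/200).round(3); r=round(-df/(np.pi/2),3)
            if np.linalg.norm(sh)>50 or abs(r)>.0954: print("TOO FAST",np.linalg.norm(sh),r)
            rows.append([a.tolist(),[0,0,r],o]); sh=a*200
            p=p+[sh[0]*np.cos(ph)+sh[1]*np.sin(ph),sh[0]*np.sin(ph)-sh[1]*np.cos(ph),-sh[2]]; ph-=r*np.pi/2
    for i in range(0,len(rows),8): print(str(rows[i:i+8]).replace(" ",""))
    print("end",p.round(1),round(ph,3))
E
python3 -c "
from h import *
plan([(380,-220,190,.9,8),(420,100,170,1.6,8),(420,281,100,1.885,8)],1)"
```

```text
t 0.1 at [ 158.5 -500.3  230.8] phi 0.3067 tilt [-0.0001  0.0012] w 1.0 gf 0.0
[[[0.185,-0.125,0.025],[0,0,np.float64(-0.047)],1],[[0.194,-0.111,0.026],[0,0,np.float64(-0.047)],1],[[0.201,-0.097,0.025],[0,0,np.float64(-0.047)],1],[[0.208,-0.082,0.026],[0,0,np.float64(-0.047)],1],[[0.213,-0.066,0.025],[0,0,np.float64(-0.047)],1],[[0.218,-0.05,0.026],[0,0,np.float64(-0.048)],1],[[0.22,-0.033,0.025],[0,0,np.float64(-0.047)],1],[[0.223,-0.017,0.026],[0,0,np.float64(-0.048)],1]]
[[[0.172,-0.105,0.012],[0,0,np.float64(-0.056)],1],[[0.181,-0.089,0.013],[0,0,np.float64(-0.056)],1],[[0.188,-0.073,0.012],[0,0,np.float64(-0.056)],1],[[0.194,-0.056,0.013],[0,0,np.float64(-0.055)],1],[[0.198,-0.039,0.012],[0,0,np.float64(-0.056)],1],[[0.2,-0.022,0.013],[0,0,np.float64(-0.055)],1],[[0.201,-0.004,0.012],[0,0,np.float64(-0.056)],1],[[0.201,0.013,0.013],[0,0,np.float64(-0.055)],1]]
[[[0.113,0.003,0.044],[0,0,np.float64(-0.023)],1],[[0.113,0.007,0.044],[0,0,np.float64(-0.023)],1],[[0.113,0.011,0.044],[0,0,np.float64(-0.023)],1],[[0.112,0.016,0.044],[0,0,np.float64(-0.023)],1],[[0.111,0.02,0.043],[0,0,np.float64(-0.022)],1],[[0.111,0.023,0.044],[0,0,np.float64(-0.023)],1],[[0.11,0.027,0.043],[0,0,np.float64(-0.022)],1],[[0.108,0.032,0.044],[0,0,np.float64(-0.023)],1]]
end [420.1 281.  100. ] 1.885
```

>>> servo_tool([
  [[0.185, -0.125, 0.025], [0, 0, -0.047], 1],
  [[0.194, -0.11, 0.025], [0, 0, -0.047], 1],
  [[0.2, -0.097, 0.025], [0, 0, -0.047], 1],
  [[0.208, -0.08, 0.025], [0, 0, -0.047], 1],
  [[0.213, -0.066, 0.025], [0, 0, -0.047], 1],
  [[0.218, -0.05, 0.025], [0, 0, -0.047], 1],
  [[0.22, -0.033, 0.025], [0, 0, -0.047], 1],
  [[0.223, -0.017, 0.025], [0, 0, -0.047], 1],
])

```text
time_s: 0.9
eef_pos: [381.0, -219.3, 191.1]
ee_rot: [-0.0, 0.9, 0.435, -0.0]
force: [0.1, -0.0, 0.4]
grip_width: 0.999
grip_force: 0.0
```

>>> servo_tool([
  [[0.172, -0.105, 0.012], [0, 0, -0.056], 1],
  [[0.18, -0.09, 0.012], [0, 0, -0.056], 1],
  [[0.188, -0.073, 0.012], [0, 0, -0.056], 1],
  [[0.194, -0.056, 0.012], [0, 0, -0.056], 1],
  [[0.198, -0.04, 0.012], [0, 0, -0.056], 1],
  [[0.2, -0.022, 0.012], [0, 0, -0.056], 1],
  [[0.2, -0.004, 0.012], [0, 0, -0.056], 1],
  [[0.2, 0.013, 0.012], [0, 0, -0.056], 1],
])

```text
time_s: 1.7
eef_pos: [420.1, 100.3, 171.9]
ee_rot: [-0.0, 0.695, 0.719, -0.0]
force: [0.3, -0.5, -1.0]
grip_width: 1.0
grip_force: 0.0
```

>>> servo_tool([
  [[0.113, 0.003, 0.044], [0, 0, -0.023], 1],
  [[0.113, 0.007, 0.044], [0, 0, -0.023], 1],
  [[0.113, 0.011, 0.044], [0, 0, -0.023], 1],
  [[0.112, 0.016, 0.044], [0, 0, -0.023], 1],
  [[0.111, 0.02, 0.044], [0, 0, -0.023], 1],
  [[0.111, 0.023, 0.044], [0, 0, -0.023], 1],
  [[0.11, 0.027, 0.044], [0, 0, -0.023], 1],
  [[0.108, 0.032, 0.044], [0, 0, -0.023], 1],
])

```text
time_s: 2.5
eef_pos: [419.7, 280.5, 101.1]
ee_rot: [-0.0, 0.585, 0.811, -0.0]
force: [-0.6, -0.7, 0.3]
grip_width: 1.001
grip_force: 0.0
```

```bash
python3 -c "
from h import *
plan([(420.5,281,7,1.88,6)],1)"
```

```text
t 2.5 at [419.7 280.5 101.1] phi 1.8918 tilt [-0.0006 -0.0002] w 1.001 gf 0.0
[[[0.0,0.001,0.078],[0,0,np.float64(0.001)],1],[[0.0,0.001,0.078],[0,0,np.float64(0.001)],1],[[0.0,0.001,0.079],[0,0,np.float64(0.001)],1],[[0.0,0.001,0.078],[0,0,np.float64(0.001)],1],[[0.001,0.0,0.079],[0,0,np.float64(0.002)],1],[[0.0,0.001,0.078],[0,0,np.float64(0.001)],1]]
end [420.6 281.    7.1] 1.881
```

>>> servo_tool([
  [[0, 0.001, 0.08], [0, 0, 0.001], 1],
  [[0, 0.001, 0.08], [0, 0, 0.001], 1],
  [[0, 0.001, 0.08], [0, 0, 0.001], 1],
  [[0, 0.001, 0.08], [0, 0, 0.001], 1],
  [[0, 0, 0.08], [0, 0, 0.001], 1],
  [[0, 0, 0.07], [0, 0, 0.001], 1],
  [[0, 0, 0], [0, 0, 0], 0.3],
  [[0, 0, 0], [0, 0, 0], 0.3],
], squeeze=30)

```text
time_s: 3.3
eef_pos: [420.7, 279.8, 7.9]
ee_rot: [-0.0, 0.589, 0.808, -0.0]
force: [0.3, 0.5, 0.3]
grip_width: 0.693
grip_force: 0.0
```

>>> servo_tool([
  [[0, 0, 0], [0, 0, 0], 0.3],
  [[0, 0, 0], [0, 0, 0], 0.3],
  [[0, 0, 0], [0, 0, 0], 0.3],
])

```text
time_s: 3.6
eef_pos: [421.2, 280.0, 8.5]
ee_rot: [0.0, 0.589, 0.808, 0.001]
force: [-0.8, 0.7, 5.7]
grip_width: 0.599
grip_force: 32.1
```

```bash
python3 -c "
from h import *
plan([(421,280,70,1.886,3),(470,190,90,1.78,4),(536,86.8,70,1.674,6),(536,86.8,50,1.674,3)],.3)"
```

```text
t 3.6 at [421.2 280.    8.5] phi 1.8808 tilt [0.0014 0.0005] w 0.599 gf 32.1
[[[0.0,-0.0,-0.103],[0,0,np.float64(-0.001)],0.3],[[0.0,-0.0,-0.102],[0,0,np.float64(-0.001)],0.3],[[0.0,-0.001,-0.103],[0,0,np.float64(-0.001)],0.3],[[-0.126,0.023,-0.025],[0,0,np.float64(0.017)],0.3],[[-0.125,0.027,-0.025],[0,0,np.float64(0.017)],0.3],[[-0.124,0.03,-0.025],[0,0,np.float64(0.017)],0.3],[[-0.124,0.034,-0.025],[0,0,np.float64(0.016)],0.3],[[-0.096,0.036,0.017],[0,0,np.float64(0.011)],0.3]]
[[[-0.095,0.038,0.017],[0,0,np.float64(0.011)],0.3],[[-0.094,0.039,0.017],[0,0,np.float64(0.011)],0.3],[[-0.093,0.041,0.016],[0,0,np.float64(0.012)],0.3],[[-0.093,0.042,0.017],[0,0,np.float64(0.011)],0.3],[[-0.092,0.044,0.016],[0,0,np.float64(0.012)],0.3],[[-0.0,0.0,0.033],[0,0,np.float64(-0.0)],0.3],[[-0.0,0.0,0.034],[0,0,np.float64(-0.0)],0.3],[[-0.0,0.0,0.033],[0,0,np.float64(-0.0)],0.3]]
end [536.   86.8  50.1] 1.673
```

>>> servo_tool([
  [[0, 0, -0.1], [0, 0, -0.001], 0.3],
  [[0, 0, -0.1], [0, 0, -0.001], 0.3],
  [[0, 0, -0.1], [0, 0, 0], 0.3],
  [[-0.126, 0.023, -0.025], [0, 0, 0.017], 0.3],
  [[-0.125, 0.027, -0.025], [0, 0, 0.017], 0.3],
  [[-0.124, 0.03, -0.025], [0, 0, 0.017], 0.3],
  [[-0.124, 0.034, -0.025], [0, 0, 0.016], 0.3],
  [[-0.096, 0.036, 0.017], [0, 0, 0.011], 0.3],
])

```text
time_s: 4.4
eef_pos: [481.6, 171.4, 85.2]
ee_rot: [0.001, 0.637, 0.771, 0.001]
force: [-0.2, 0.4, -1.6]
grip_width: 0.598
grip_force: 32.2
```

>>> servo_tool([
  [[-0.095, 0.038, 0.017], [0, 0, 0.011], 0.3],
  [[-0.094, 0.039, 0.017], [0, 0, 0.011], 0.3],
  [[-0.093, 0.041, 0.017], [0, 0, 0.011], 0.3],
  [[-0.093, 0.042, 0.017], [0, 0, 0.011], 0.3],
  [[-0.092, 0.044, 0.017], [0, 0, 0.012], 0.3],
  [[0, 0, 0.034], [0, 0, 0], 0.3],
  [[0, 0, 0.034], [0, 0, 0], 0.3],
  [[0, 0, 0.034], [0, 0, 0], 0.3],
])

```text
time_s: 5.2
eef_pos: [534.8, 87.2, 46.2]
ee_rot: [-0.0, 0.67, 0.743, -0.0]
force: [-0.3, 1.0, -1.3]
grip_width: 0.596
grip_force: 32.1
```

```bash
python3 - <<'E'
from h import *
for n in("top","side"): cv2.imwrite(f"pics/{n}1.png",optics.capture(n))
a=cv2.imread("pics/top1.png")[165:225,170:310];b=cv2.imread("pics/side1.png")[150:260,170:310]
a=cv2.resize(a,None,fx=5.6,fy=5.6,interpolation=cv2.INTER_CUBIC)[:,:784];b=cv2.resize(b,None,fx=2.4,fy=2.4)
c=np.zeros((600,784,3),np.uint8);c[:a.shape[0]]=a;h=600-a.shape[0];c[a.shape[0]:,:b.shape[1]]=b[:h]
cv2.imwrite("pics/c.png",c)
plan([(536,86.8,17.5,1.674,4)],.3)
E
```

```text
t 5.3 at [534.4  87.3  45.8] phi 1.6744 tilt [-0.0023  0.0002] w 0.605 gf 32.1
[[[-0.001,0.002,0.035],[0,0,np.float64(0.0)],0.3],[[-0.001,0.002,0.036],[0,0,np.float64(0.0)],0.3],[[-0.001,0.002,0.035],[0,0,np.float64(0.0)],0.3],[[-0.0,0.002,0.036],[0,0,np.float64(0.0)],0.3]]
end [536.1  86.8  17.4] 1.674
```

View pics/c.png

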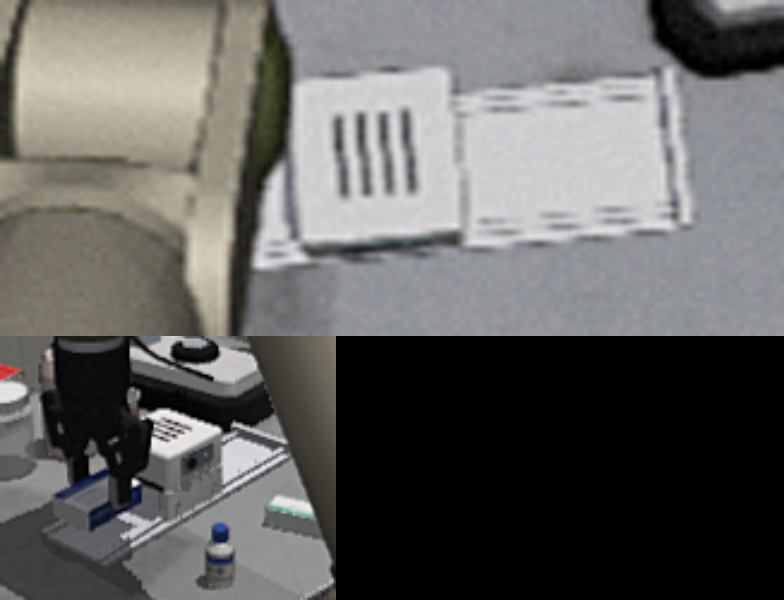

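The picture shows the arm covering the infeed from above. In the side view the carton is held level and in line above the infeed bed, near (100,500) in the mosaic. I'll lower it and release.

>>> servo_tool([
  [[0, 0.002, 0.035], [0, 0, 0], 0.3],
  [[0, 0.002, 0.035], [0, 0, 0], 0.3],
  [[0, 0.002, 0.035], [0, 0, 0], 0.3],
  [[0, 0.002, 0.035], [0, 0, 0], 0.3],
  [[0, 0, 0], [0, 0, 0], 0.3],
  [[0, 0, 0], [0, 0, 0], 0.85],
  [[0, 0, 0], [0, 0, 0], 0.85],
  [[0, 0, 0], [0, 0, 0], 0.85],
])

```text
time_s: 6.1
eef_pos: [537.3, 86.7, 19.3]
ee_rot: [0.0, 0.67, 0.742, 0.0]
force: [0.3, 0.6, 0.7]
grip_width: 0.849
grip_force: 0.0
```

>>> servo_tool([
  [[0, 0, 0], [0, 0, 0], 0.9],
  [[0, 0, -0.1], [0, 0, 0], 0.9],
  [[0, 0, -0.2], [0, 0, 0], 0.9],
  [[0, 0, -0.2], [0, 0, 0], 0.9],
  [[0, 0, -0.2], [0, 0, 0], 0.9],
])

```text
time_s: 6.6
eef_pos: [536.8, 86.7, 160.6]
ee_rot: [0.0, 0.67, 0.742, 0.0]
force: [0.6, -0.3, -1.6]
grip_width: 0.898
grip_force: 0.0
```

```bash
python3 -c "
from h import *
plan([(500,-150,180,2.2,8),(446.5,-352.5,150,2.7026,7)],1)"
```

```text
t 6.6 at [536.8  86.7 160.6] phi 1.6734 tilt [0.0001 0.    ] w 0.898 gf 0.0
[[[-0.145,-0.038,-0.012],[0,0,np.float64(-0.042)],1],[[-0.142,-0.048,-0.012],[0,0,np.float64(-0.042)],1],[[-0.139,-0.057,-0.012],[0,0,np.float64(-0.042)],1],[[-0.134,-0.066,-0.012],[0,0,np.float64(-0.042)],1],[[-0.13,-0.074,-0.012],[0,0,np.float64(-0.042)],1],[[-0.125,-0.083,-0.012],[0,0,np.float64(-0.042)],1],[[-0.119,-0.091,-0.012],[0,0,np.float64(-0.042)],1],[[-0.112,-0.098,-0.013],[0,0,np.float64(-0.041)],1]]
[[[-0.095,-0.116,0.021],[0,0,np.float64(-0.046)],1],[[-0.086,-0.122,0.022],[0,0,np.float64(-0.046)],1],[[-0.077,-0.128,0.021],[0,0,np.float64(-0.046)],1],[[-0.067,-0.134,0.022],[0,0,np.float64(-0.046)],1],[[-0.057,-0.138,0.021],[0,0,np.float64(-0.045)],1],[[-0.048,-0.142,0.022],[0,0,np.float64(-0.046)],1],[[-0.037,-0.145,0.021],[0,0,np.float64(-0.045)],1]]
end [ 446.5 -352.5  150. ] 2.702
```

>>> servo_tool([
  [[-0.145, -0.038, -0.012], [0, 0, -0.042], 1],
  [[-0.142, -0.048, -0.012], [0, 0, -0.042], 1],
  [[-0.139, -0.057, -0.012], [0, 0, -0.042], 1],
  [[-0.134, -0.066, -0.012], [0, 0, -0.042], 1],
  [[-0.13, -0.074, -0.012], [0, 0, -0.042], 1],
  [[-0.125, -0.083, -0.012], [0, 0, -0.042], 1],
  [[-0.12, -0.09, -0.012], [0, 0, -0.042], 1],
  [[-0.112, -0.098, -0.012], [0, 0, -0.042], 1],
])

```text
time_s: 7.4
eef_pos: [500.1, -151.3, 178.4]
ee_rot: [0.0, 0.452, 0.892, -0.0]
force: [-0.1, 0.0, -0.2]
grip_width: 1.001
grip_force: 0.0
```

>>> servo_tool([
  [[-0.095, -0.116, 0.02], [0, 0, -0.046], 1],
  [[-0.086, -0.122, 0.02], [0, 0, -0.046], 1],
  [[-0.077, -0.128, 0.02], [0, 0, -0.046], 1],
  [[-0.067, -0.134, 0.02], [0, 0, -0.046], 1],
  [[-0.057, -0.138, 0.02], [0, 0, -0.046], 1],
  [[-0.048, -0.142, 0.02], [0, 0, -0.046], 1],
  [[-0.037, -0.145, 0.02], [0, 0, -0.044], 1],
])

```text
time_s: 8.1
eef_pos: [447.0, -353.8, 150.1]
ee_rot: [0.0, 0.216, 0.976, -0.0]
force: [-0.5, -0.6, -0.1]
grip_width: 1.0
grip_force: 0.0
```

```bash
python3 - <<'E'
from h import *
for n in("top","side"): cv2.imwrite(f"pics/{n}2.png",optics.capture(n))
a=cv2.resize(cv2.imread("pics/top2.png")[165:240,180:400],None,fx=3.6,fy=3.6,interpolation=cv2.INTER_CUBIC)[:,:792]
b=cv2.resize(cv2.imread("pics/side2.png")[150:270,170:320],None,fx=2.6,fy=2.6)
c=np.zeros((600,792,3),np.uint8);c[:a.shape[0]]=a;h=min(600-a.shape[0],b.shape[0]);c[a.shape[0]:a.shape[0]+h,:b.shape[1]]=b[:h]
cv2.imwrite("pics/d.png",c)
plan([(446.5,-352.5,46,2.7026,6)],1)
E
```

```text
t 8.2 at [ 446.2 -355.3  149.5] phi 2.702 tilt [-0.0005 -0.0003] w 0.998 gf 0.0
[[[0.001,0.002,0.086],[0,0,np.float64(-0.0)],1],[[0.001,0.002,0.086],[0,0,np.float64(-0.0)],1],[[0.001,0.002,0.086],[0,0,np.float64(-0.0)],1],[[0.001,0.003,0.087],[0,0,np.float64(-0.0)],1],[[0.0,0.002,0.086],[0,0,np.float64(-0.0)],1],[[0.001,0.003,0.087],[0,0,np.float64(-0.0)],1]]
end [ 446.5 -352.4   45.9] 2.702
```

View pics/d.png

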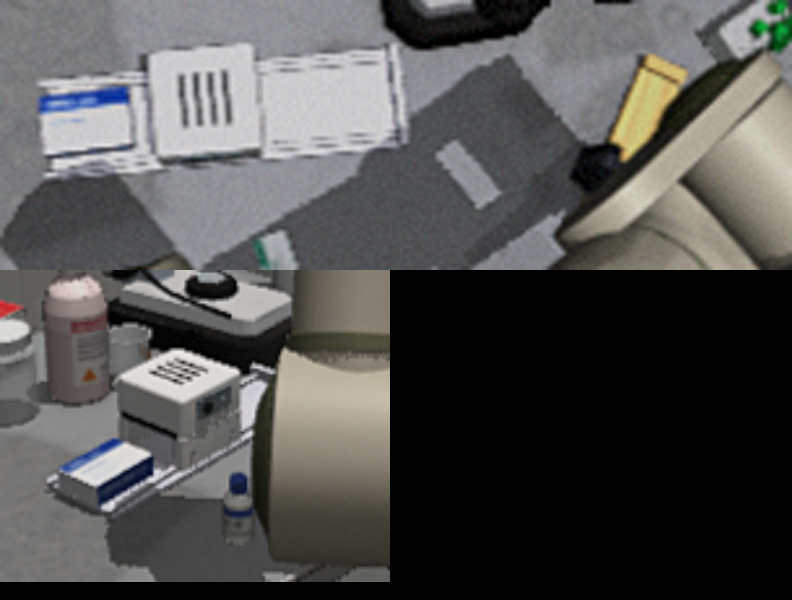

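The carton lies flat and in line in the infeed, with its top spanning (40,88)–(133,152) in the mosaic. The gripper is above the stick handle, so I'll go down and grip.

>>> servo_tool([
  [[0, 0.002, 0.086], [0, 0, 0], 1],
  [[0, 0.002, 0.086], [0, 0, 0], 1],
  [[0, 0.002, 0.086], [0, 0, 0], 1],
  [[0, 0.002, 0.086], [0, 0, 0], 1],
  [[0, 0.002, 0.086], [0, 0, 0], 1],
  [[0, 0.002, 0.086], [0, 0, 0], 1],
  [[0, 0, 0], [0, 0, 0], 0],
  [[0, 0, 0], [0, 0, 0], 0],
], squeeze=70)

```text
time_s: 9.0
eef_pos: [448.7, -350.2, 47.5]
ee_rot: [0.0, 0.217, 0.976, -0.0]
force: [0.0, -0.2, -0.0]
grip_width: 0.692
grip_force: 0.0
```

>>> servo_tool([
  [[0, 0, 0], [0, 0, 0], 0],
  [[0, 0, 0], [0, 0, 0], 0],
  [[0, 0, 0], [0, 0, 0], 0],
  [[0, 0, 0], [0, 0, 0], 0],
  [[0, 0, 0], [0, 0, 0], 0],
])

```text
time_s: 9.5
eef_pos: [448.4, -350.5, 47.1]
ee_rot: [0.0, 0.217, 0.976, -0.0]
force: [-0.7, 0.1, 1.8]
grip_width: 0.204
grip_force: 70.4
```

```bash
python3 - <<'E'
from h import *
A=lambda P:(np.array(P)+.5)/3.6-.5+[180,165]
X=ray("top",A([(40,89),(129,85),(134,149),(45,157)]),32)[:,:2]
print(X.round(1),X.mean(0),np.linalg.norm(X-np.roll(X,-1,0),axis=1))
d=np.array([-.103,.995]);o=np.array([546.5,-14.7]);r=X.mean(0)-o
print("tunnel y,x",r@d,r@[.995,.103]); v=X[0]-X[1]+X[3]-X[2]; print(np.arctan2(v[1],v[0]))
hs=lambda s:o+s*d
print("handle at tunnel y 320",hs(320),"at 103",hs(103))
plan([(446.5,-353,130,2.702,4)],0)
E
```

```text
[[564.4 130. ]
 [568.3  52.9]
 [512.5  47.4]
 [505.1 123.8]] [537.58003288  88.50292786] [77.20526279 56.08242604 76.69074026 59.59678185]
tunnel y,x 103.60566983460518 1.754534288376044
1.645122629713677
handle at tunnel y 320 [513.54 303.7 ] at 103 [535.891  87.785]
t 9.5 at [ 448.4 -350.5   47.1] phi 2.7037 tilt [ 0.0001 -0.0001] w 0.204 gf 70.4
[[[0.001,-0.004,-0.104],[0,0,np.float64(0.0)],0],[[0.001,-0.004,-0.104],[0,0,np.float64(0.0)],0],[[0.001,-0.004,-0.103],[0,0,np.float64(0.001)],0],[[0.0,-0.003,-0.104],[0,0,np.float64(0.0)],0]]
end [ 446.6 -353.   130.1] 2.702
```

```bash
python3 - <<'E'
from h import *
plan([(447,-351,190,2.7,4),(440,0,200,2.15,9),(512.5,313.7,160,1.674,9),(512.5,313.7,90,1.674,2)],0)
E
```

```text
t 9.5 at [ 448.4 -350.5   47.1] phi 2.7037 tilt [ 0.0001 -0.0001] w 0.204 gf 70.4
[[[0.001,-0.001,-0.179],[0,0,np.float64(0.001)],0],[[0.001,-0.001,-0.179],[0,0,np.float64(0.0)],0],[[0.002,-0.002,-0.178],[0,0,np.float64(0.001)],0],[[0.001,-0.001,-0.179],[0,0,np.float64(0.0)],0],[[0.087,0.175,-0.006],[0,0,np.float64(0.039)],0],[[0.097,0.169,-0.005],[0,0,np.float64(0.039)],0],[[0.108,0.163,-0.006],[0,0,np.float64(0.039)],0],[[0.117,0.156,-0.005],[0,0,np.float64(0.039)],0]]
[[[0.127,0.148,-0.006],[0,0,np.float64(0.039)],0],[[0.135,0.14,-0.005],[0,0,np.float64(0.039)],0],[[0.144,0.132,-0.006],[0,0,np.float64(0.039)],0],[[0.151,0.123,-0.005],[0,0,np.float64(0.039)],0],[[0.159,0.113,-0.006],[0,0,np.float64(0.039)],0],[[0.124,0.129,0.022],[0,0,np.float64(0.034)],0],[[0.131,0.122,0.022],[0,0,np.float64(0.034)],0],[[0.137,0.115,0.022],[0,0,np.float64(0.034)],0]]
[[[0.143,0.108,0.022],[0,0,np.float64(0.033)],0],[[0.148,0.1,0.022],[0,0,np.float64(0.034)],0],[[0.153,0.092,0.023],[0,0,np.float64(0.033)],0],[[0.158,0.084,0.022],[0,0,np.float64(0.034)],0],[[0.162,0.075,0.023],[0,0,np.float64(0.033)],0],[[0.166,0.067,0.022],[0,0,np.float64(0.034)],0],[[0.0,0.0,0.175],[0,0,np.float64(-0.0)],0],[[0.0,0.0,0.175],[0,0,np.float64(-0.0)],0]]
end [512.5 313.7  90.1] 1.673
```

>>> servo_tool([
  [[0, 0, -0.18], [0, 0, 0], 0],
  [[0, 0, -0.18], [0, 0, 0], 0],
  [[0, 0, -0.18], [0, 0, 0], 0],
  [[0, 0, -0.18], [0, 0, 0], 0],
  [[0.087, 0.175, -0.006], [0, 0, 0.039], 0],
  [[0.097, 0.169, -0.006], [0, 0, 0.039], 0],
  [[0.108, 0.163, -0.006], [0, 0, 0.039], 0],
  [[0.117, 0.156, -0.006], [0, 0, 0.039], 0],
])

```text
time_s: 10.3
eef_pos: [444.4, -192.7, 195.6]
ee_rot: [-0.0, 0.336, 0.942, 0.0]
force: [0.7, -1.3, -1.6]
grip_width: 0.202
grip_force: 69.9
```

>>> servo_tool([
  [[0.127, 0.148, -0.006], [0, 0, 0.039], 0],
  [[0.135, 0.14, -0.006], [0, 0, 0.039], 0],
  [[0.144, 0.132, -0.006], [0, 0, 0.039], 0],
  [[0.15, 0.123, -0.006], [0, 0, 0.039], 0],
  [[0.159, 0.113, -0.006], [0, 0, 0.039], 0],
  [[0.124, 0.129, 0.022], [0, 0, 0.034], 0],
  [[0.13, 0.122, 0.022], [0, 0, 0.034], 0],
  [[0.137, 0.115, 0.022], [0, 0, 0.034], 0],
])

```text
time_s: 11.1
eef_pos: [464.1, 106.5, 188.3]
ee_rot: [-0.0, 0.544, 0.839, 0.0]
force: [0.9, -1.1, -2.0]
grip_width: 0.201
grip_force: 69.9
```

>>> servo_tool([
  [[0.143, 0.108, 0.022], [0, 0, 0.034], 0],
  [[0.148, 0.1, 0.022], [0, 0, 0.034], 0],
  [[0.153, 0.092, 0.022], [0, 0, 0.034], 0],
  [[0.158, 0.084, 0.022], [0, 0, 0.034], 0],
  [[0.162, 0.075, 0.022], [0, 0, 0.034], 0],
  [[0.166, 0.067, 0.022], [0, 0, 0.034], 0],
  [[0, 0, 0.17], [0, 0, 0], 0],
  [[0, 0, 0.17], [0, 0, 0], 0],
  [[0, 0, 0], [0, 0, 0], 0],
])

```text
invalid input at $.deltas: expected 1 to 8 rows
```

>>> servo_tool([
  [[0.143, 0.108, 0.022], [0, 0, 0.034], 0],
  [[0.148, 0.1, 0.022], [0, 0, 0.034], 0],
  [[0.153, 0.092, 0.022], [0, 0, 0.034], 0],
  [[0.158, 0.084, 0.022], [0, 0, 0.034], 0],
  [[0.162, 0.075, 0.022], [0, 0, 0.034], 0],
  [[0.166, 0.067, 0.022], [0, 0, 0.034], 0],
  [[0, 0, 0.17], [0, 0, 0], 0],
  [[0, 0, 0], [0, 0, 0], 0],
])

```text
time_s: 11.9
eef_pos: [510.0, 313.8, 123.8]
ee_rot: [-0.002, 0.67, 0.742, -0.004]
force: [-0.2, -0.3, -2.3]
grip_width: 0.198
grip_force: 69.7
```

```bash
python3 - <<'E'
from h import *
for n in("top","side"): cv2.imwrite(f"pics/{n}3.png",optics.capture(n))
a=cv2.resize(cv2.imread("pics/top3.png")[155:245,120:310],None,fx=3.6,fy=3.6,interpolation=cv2.INTER_CUBIC)
b=cv2.resize(cv2.imread("pics/side3.png")[150:300,90:320],None,fx=1.8,fy=1.8)
c=np.zeros((600,792,3),np.uint8);c[:a.shape[0],:a.shape[1]]=a;h=min(600-a.shape[0],b.shape[0]);c[a.shape[0]:a.shape[0]+h,:b.shape[1]]=b[:h]
cv2.imwrite("pics/e.png",c)
plan([(512.5,313.7,59,1.674,3)],0)
E
```

```text
t 12.0 at [512.2 313.6 128.2] phi 1.6717 tilt [-0.0013 -0.0005] w 0.201 gf 69.7
[[[0.0,0.001,0.115],[0,0,np.float64(-0.0)],0],[[0.0,0.0,0.116],[0,0,np.float64(-0.001)],0],[[0.0,0.001,0.115],[0,0,np.float64(-0.0)],0]]
end [512.6 313.6  59. ] 1.673
```

View pics/e.png

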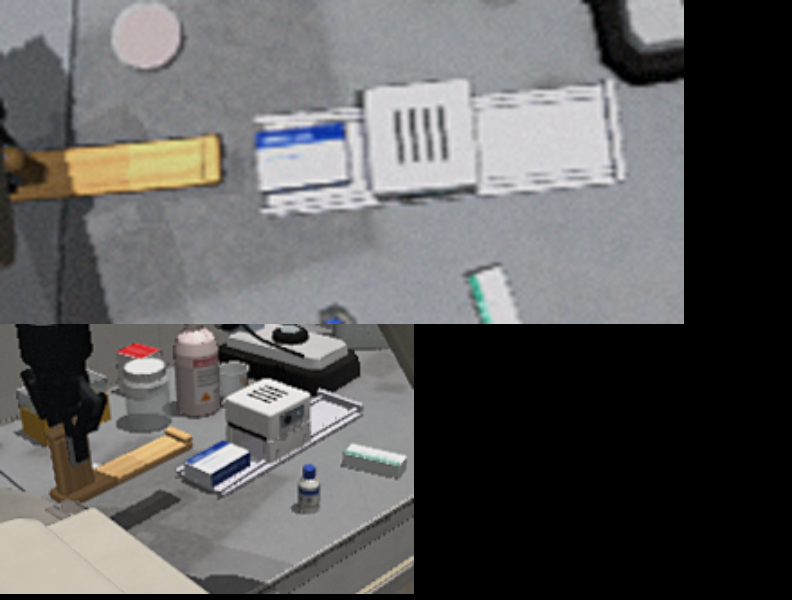

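The stick is held upright, with its toe end at (219,158) in the mosaic, pointing at the carton across (256,120)–(350,190). I'll check the toe against the lane before lowering.

```bash
python3 - <<'E'
from h import *
A=lambda P:(np.array(P)+.5)/3.6-.5+[120,155]
d=np.array([-.103,.995]);x=np.array([.995,.103]);o=np.array([546.5,-14.7])
for n,P,z in(("toe",[(219,135),(222,182)],101),("shoe at col 66",[(65,150),(70,196)],93),("carton",[(256,130),(343,124),(350,184),(262,193)],32)):
    X=ray("top",A(P),z)[:,:2]; r=X.mean(0)-o; print(n,X.round(1).tolist(),"lane y,x",r@d,r@x)
s,p,M=pose(); r=p[:2]-o; print("tcp lane",r@d,r@x)
E
```

```text
toe [[543.4, 149.5], [504.9, 145.6]] lane y,x 163.7374612370392 -5.559724809223729
shoe at col 66 [[531.5, 277.8], [493.5, 271.5]] lane y,x 291.40787011826774 -4.067790741349432
carton [[560.0, 129.8], [565.7, 54.5], [513.4, 47.4], [505.1, 122.9]] lane y,x 103.93612816667118 0.23617288564688768
tcp lane 330.19627369189806 -0.3559699560112913
```

>>> servo_tool([
  [[0, 0.005, 0.11], [0, 0, 0], 0],
  [[0, 0.005, 0.12], [0, 0, 0], 0],
  [[0, 0, 0.11], [0, 0, 0], 0],
  [[-0.06, 0, 0], [0, 0, 0], 0],
  [[-0.06, 0, 0], [0, 0, 0], 0],
  [[-0.06, 0, 0], [0, 0, 0], 0],
  [[-0.06, 0, 0], [0, 0, 0], 0],
  [[-0.06, 0, 0], [0, 0, 0], 0],
])

```text
time_s: 12.8
eef_pos: [521.0, 253.4, 61.2]
ee_rot: [0.0, 0.671, 0.742, 0.001]
force: [0.0, 2.5, -2.0]
grip_width: 0.201
grip_force: 70.0
```

```bash
python3 - <<'E'
from h import *
for n in("top","side"): cv2.imwrite(f"pics/{n}4.png",optics.capture(n))
a=cv2.resize(cv2.imread("pics/top4.png")[155:245,120:310],None,fx=3.6,fy=3.6,interpolation=cv2.INTER_CUBIC)
b=cv2.resize(cv2.imread("pics/side4.png")[150:300,90:320],None,fx=1.8,fy=1.8)
c=np.zeros((600,792,3),np.uint8);c[:a.shape[0],:a.shape[1]]=a;h=min(600-a.shape[0],b.shape[0]);c[a.shape[0]:a.shape[0]+h,:b.shape[1]]=b[:h]
cv2.imwrite("pics/f.png",c)
d=np.array([-.103,.995]);x=np.array([.995,.103]);o=np.array([546.5,-14.7])
s,p,M=pose(); r=p[:2]-o; print("tcp lane",r@d,r@x,p[2],s["force"],np.arctan2(M[1,0],M[0,0]))
E
```

```text
tcp lane 268.78332817369164 2.118985570229904 60.61147592854112 [-0.53343514  0.2888173  -1.47452254] 1.670025951271079
```

View pics/f.png

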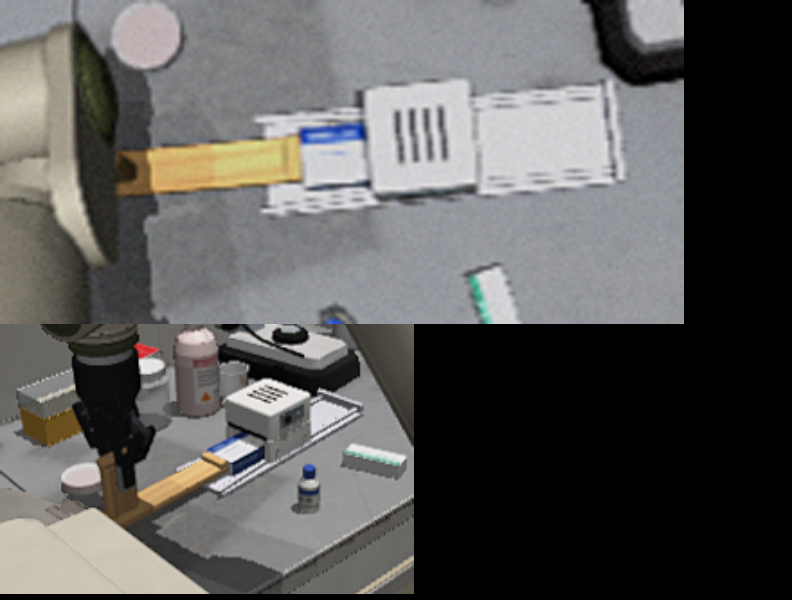

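The toe is flat against the carton's rear, centred on it, at (300,158) in the mosaic, and the carton's nose is entering the hood straight. I'll push on through.

>>> servo_tool([
  [[-0.06, 0, 0.005], [0, 0, 0], 0],
  [[-0.08, 0, 0], [0, 0, 0], 0],
  [[-0.08, 0, 0], [0, 0, 0], 0],
  [[-0.08, 0, 0], [0, 0, 0], 0],
  [[-0.08, 0, 0], [0, 0, 0], 0],
  [[-0.08, 0, 0], [0, 0, 0], 0],
  [[-0.08, 0, 0], [0, 0, 0], 0],
  [[-0.08, 0, 0], [0, 0, 0], 0],
])

```text
time_s: 13.7
eef_pos: [533.0, 129.7, 59.1]
ee_rot: [-0.0, 0.671, 0.742, -0.0]
force: [-0.2, 1.0, -1.7]
grip_width: 0.204
grip_force: 70.2
```

>>> servo_tool([
  [[-0.06, 0, 0], [0, 0, 0], 0],
  [[-0.05, 0, 0], [0, 0, 0], 0],
  [[-0.04, 0, 0], [0, 0, 0], 0],
  [[-0.03, 0, 0], [0, 0, 0], 0],
  [[-0.03, 0, 0], [0, 0, 0], 0],
  [[0, 0, 0], [0, 0, 0], 0],
])

```text
time_s: 14.3
eef_pos: [537.2, 88.8, 59.1]
ee_rot: [0.0, 0.671, 0.742, -0.0]
force: [-0.7, 0.0, -1.2]
grip_width: 0.203
grip_force: 70.1
```

```bash
python3 - <<'E'
from h import *
for n in("top","side"): cv2.imwrite(f"pics/{n}5.png",optics.capture(n))
a=cv2.resize(cv2.imread("pics/top5.png")[155:245,120:310],None,fx=3.6,fy=3.6,interpolation=cv2.INTER_CUBIC)
b=cv2.resize(cv2.imread("pics/side5.png")[150:300,90:320],None,fx=1.8,fy=1.8)
c=np.zeros((600,792,3),np.uint8);c[:a.shape[0],:a.shape[1]]=a;h=min(600-a.shape[0],b.shape[0]);c[a.shape[0]:a.shape[0]+h,:b.shape[1]]=b[:h]
cv2.imwrite("pics/g.png",c)
d=np.array([-.103,.995]);x=np.array([.995,.103]);o=np.array([546.5,-14.7])
s,p,M=pose(); r=p[:2]-o; print("tcp lane",r@d,r@x,p[2],s["force"],np.arctan2(M[1,0],M[0,0]))
E
```

```text
tcp lane 104.5054179333997 1.3866856118041098 59.04343876732983 [-0.00534195 -0.20829386 -1.671351  ] 1.6719770152117044
```

View pics/g.png

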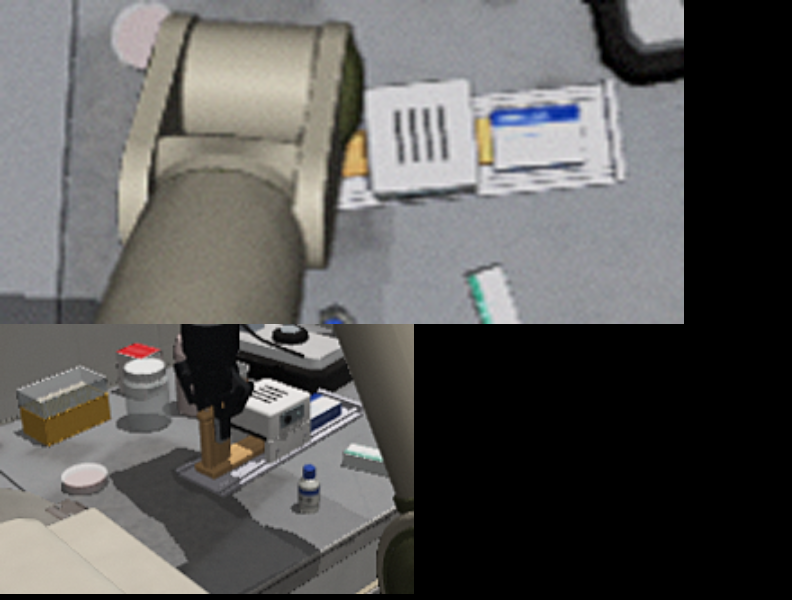

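The carton is wholly out on the outfeed bed, at (490–583,105–170) in the mosaic, with the toe behind it at (484,140). I'll withdraw the stick along the lane and put it down on open bench.

>>> servo_tool([
  [[0.05, 0, 0], [0, 0, 0], 0],
  [[0.12, 0, 0], [0, 0, 0], 0],
  [[0.16, 0, 0], [0, 0, 0], 0],
  [[0.16, 0, 0], [0, 0, 0], 0],
  [[0.16, 0, 0], [0, 0, 0], 0],
  [[0.16, 0, 0], [0, 0, 0], 0],
  [[0.16, 0, 0], [0, 0, 0], 0],
  [[0.13, 0, 0], [0, 0, 0], 0],
])

```text
time_s: 15.2
eef_pos: [514.0, 310.9, 59.0]
ee_rot: [-0.0, 0.67, 0.742, 0.0]
force: [0.9, 0.4, -1.1]
grip_width: 0.203
grip_force: 70.1
```

```bash
python3 - <<'E'
from h import *
print("seam",ray("top",[[139,190]],0))
plan([(505,308,110,1.674,3),(430,262,100,1.674,5),(430,262,51,1.674,4),(430,262,47,1.674,3)],0)
E
```

```text
seam [[567.06243643 302.29379575   0.        ]]
t 15.2 at [514.  310.9  59. ] phi 1.6733 tilt [-0.0001  0.0002] w 0.203 gf 70.1
[[[-0.003,-0.015,-0.085],[0,0,np.float64(-0.0)],0],[[-0.003,-0.016,-0.085],[0,0,np.float64(-0.0)],0],[[-0.004,-0.015,-0.085],[0,0,np.float64(-0.0)],0],[[-0.038,-0.079,0.01],[0,0,np.float64(-0.0)],0],[[-0.038,-0.079,0.01],[0,0,np.float64(-0.0)],0],[[-0.038,-0.08,0.01],[0,0,np.float64(-0.0)],0],[[-0.038,-0.079,0.01],[0,0,np.float64(-0.0)],0],[[-0.038,-0.08,0.01],[0,0,np.float64(-0.0)],0]]
[[[-0.0,0.0,0.061],[0,0,np.float64(-0.0)],0],[[-0.0,0.0,0.061],[0,0,np.float64(-0.0)],0],[[-0.0,0.0,0.062],[0,0,np.float64(-0.0)],0],[[-0.0,0.0,0.061],[0,0,np.float64(-0.0)],0],[[-0.0,0.0,0.007],[0,0,np.float64(-0.0)],0],[[-0.0,0.0,0.007],[0,0,np.float64(-0.0)],0],[[-0.0,0.0,0.006],[0,0,np.float64(-0.0)],0]]
end [429.9 262.   47. ] 1.673
```

>>> servo_tool([
  [[0, -0.015, -0.085], [0, 0, 0], 0],
  [[0, -0.015, -0.085], [0, 0, 0], 0],
  [[0, -0.015, -0.085], [0, 0, 0], 0],
  [[-0.04, -0.08, 0.01], [0, 0, 0], 0],
  [[-0.04, -0.08, 0.01], [0, 0, 0], 0],
  [[-0.04, -0.08, 0.01], [0, 0, 0], 0],
  [[-0.04, -0.08, 0.01], [0, 0, 0], 0],
  [[-0.04, -0.08, 0.01], [0, 0, 0], 0],
])

```text
time_s: 16.0
eef_pos: [429.3, 259.8, 100.0]
ee_rot: [-0.0, 0.67, 0.742, 0.0]
force: [0.2, 0.2, -1.2]
grip_width: 0.204
grip_force: 70.1
```

>>> servo_tool([
  [[0, 0, 0.06], [0, 0, 0], 0],
  [[0, 0, 0.06], [0, 0, 0], 0],
  [[0, 0, 0.06], [0, 0, 0], 0],
  [[0, 0, 0.06], [0, 0, 0], 0],
  [[0, 0, 0.01], [0, 0, 0], 0],
  [[0, 0, 0], [0, 0, 0], 0],
  [[0, 0, 0], [0, 0, 0], 0],
])

```text
time_s: 16.7
eef_pos: [430.8, 259.6, 50.4]
ee_rot: [0.0, 0.671, 0.742, 0.0]
force: [0.6, -0.2, -1.9]
grip_width: 0.199
grip_force: 70.0
```

>>> servo_tool([
  [[0, 0, 0.005], [0, 0, 0], 0],
  [[0, 0, 0.005], [0, 0, 0], 0],
  [[0, 0, 0.004], [0, 0, 0], 0],
  [[0, 0, 0], [0, 0, 0], 0],
  [[0, 0, 0], [0, 0, 0], 0],
])

```text
time_s: 17.2
eef_pos: [430.5, 259.4, 47.4]
ee_rot: [0.0, 0.67, 0.742, 0.0]
force: [0.0, -0.7, -1.4]
grip_width: 0.206
grip_force: 70.1
```

>>> servo_tool([
  [[0, 0, 0.002], [0, 0, 0], 0],
  [[0, 0, 0], [0, 0, 0], 0.4],
  [[0, 0, 0], [0, 0, 0], 0.9],
  [[0, 0, 0], [0, 0, 0], 0.9],
  [[0, 0, 0], [0, 0, 0], 0.9],
  [[0, 0, -0.15], [0, 0, 0], 0.9],
  [[0, 0, -0.24], [0, 0, 0], 0.9],
  [[0, 0, -0.24], [0, 0, 0], 0.9],
])

```text
time_s: 18.0
eef_pos: [430.0, 259.3, 174.3]
ee_rot: [-0.0, 0.671, 0.742, -0.001]
force: [1.1, 0.2, -0.5]
grip_width: 0.9
grip_force: 0.0
```

>>> servo_tool([
  [[0.2, -0.1, -0.1], [0, 0, 0], 0.9],
  [[0.2, -0.1, -0.1], [0, 0, 0], 0.9],
  [[0.2, -0.1, 0], [0, 0, 0], 0.9],
  [[0.2, 0, 0], [0, 0, 0], 0.9],
  [[0, 0, 0], [0, 0, 0], 0.9],
])

```text
time_s: 18.5
eef_pos: [353.2, 415.8, 212.8]
ee_rot: [-0.0, 0.669, 0.743, 0.0]
force: [0.3, 0.2, -0.1]
grip_width: 0.901
grip_force: 0.0
```

```bash
python3 - <<'E'
from h import *
for n in("top","side"): cv2.imwrite(f"pics/{n}6.png",optics.capture(n))
a=cv2.resize(cv2.imread("pics/top6.png")[155:275,120:310],None,fx=3.2,fy=3.2,interpolation=cv2.INTER_CUBIC)
b=cv2.resize(cv2.imread("pics/side6.png")[150:300,90:320],None,fx=1.4,fy=1.4)
c=np.zeros((600,792,3),np.uint8);c[:a.shape[0],:a.shape[1]]=a;h=min(600-a.shape[0],b.shape[0]);c[a.shape[0]:a.shape[0]+h,:b.shape[1]]=b[:h]
cv2.imwrite("pics/i.png",c)
E
```

```text
(no output)
```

View pics/i.png

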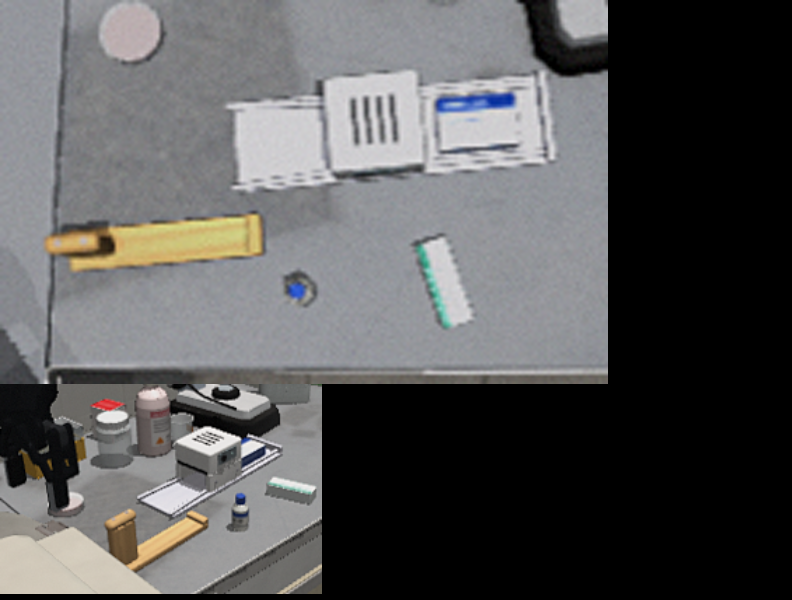

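The stick stands upright on its shoe with its toe at (255,235), clear of the machine and the dropper at (298,290). The carton is straight between the outfeed curbs at (437–518,97–152), and the bystanders are where they were. I'll check the carton's position and hand in if it is good.

```bash
python3 - <<'E'
from h import *
from rig import ctrl
P=(np.array([(437,97),(515,92),(518,146),(440,152)])+.5)/3.2-.5+[120,155]
d=np.array([-.103,.995]);o=np.array([546.5,-14.7]);X=ray("top",P,32)[:,:2];r=X.mean(0)-o
y,x=r@d,r@[.995,.103]; print(y,x,np.linalg.norm(X-np.roll(X,-1,0),axis=1))
if -125<y<-91 and abs(x)<9: print(ctrl.finish_job())
E
```

```text
-99.23586690674824 -1.349867763226791 [76.42811063 53.3863053  75.87436886 54.24941169]
the job is handed in; nothing more can be done
None
```

The job is handed in; I saw no verdict, but my last camera check had the carton on the outfeed bed about 99 mm past the hood's middle, the stick standing released clear of the machine, and the dish, dropper bottle, capillary box and jar looking unmoved.

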